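# Pin the reader's arm and show it the sample slide

### The arm

A 6-joint arm with a two-finger parallel gripper is mounted at the origin on the work surface. World frame = base frame: x ahead of the robot, y to its left, z up, the work surface at z = 0. Lengths are in m, angles in degrees, forces in N, time in s.
With the tool pointing down it reaches from about 0.25 to 0.725 m from the base axis. Payload 9.7 kg.
Tool frame: the origin (TCP) lies on the centre line of the jaws, within the pads' length; the fingertips stand 22 mm ahead of it and the grasp point (between the pads) lies 3 mm ahead of it; z points along the fingers, y is the direction in which the jaws open and shut (so a half turn about z gives the same grasp; the last joint's range is limited). The gripper opens to 85 mm and grips with 20 to 120 N. Pads are 22 mm wide; open, the fingers measure 114 mm over their backs; the gripper's body (76 mm by 85 mm) begins 54 mm behind the grasp point. The pads swing forward as they close: fully open they stand 13 mm farther back than shut.
Start: joints at [72.078, 4.979, 10.078, 95.1, 0, 90], TCP at [0.169, 0.523, 0.253] pointing down, gripper open.
Joint ranges: [-179.16, 179.16], [-48.56, 103.87], [-65.8, 70.77], [-126.05, 130.52], [-82.76, 87.17], [-180, 180]. Speed limits (degrees/s): [127.2, 127.2, 147.25, 180, 180, 180].

### API

Orientations are given as [roll, pitch, yaw] about the fixed x, y, z axes, in that order (R = Rz(yaw) Ry(pitch) Rx(roll)).
In Python, from workcell import get_obs, camera, camera_params, job_done gives the robot as it stands.
- The arm moves only by the tool servo_tool, never from a script. Its argument "steps" is a list of rows, each an object of numbers: "x", "y", "z": the shift along the world's x, y, z in mm; "yaw": the turn about the world's z in degrees. A call has 1 to 12 rows; each row is the pose to reach, as a shift and turn from the pose measured when the call began; what a row does not reach only later rows make up. A row lasts 1/8 s, in which the tool goes at most 62.5 mm and 10.7 degrees, less where a joint would pass 70% of its speed; a pose out of reach is approached as far as the arm can. A call with a gripper value outside its range is refused whole. "grip" is the finger opening in mm, from 0 to 85.4, set as the call begins (left out, the last holds). The fingers move at their own pace and stop on an object; "grip_force" is the grip in N (left out, the last holds). Time passes only in rows, so rows that repeat a pose let the fingers close. It gives the time, the measured TCP pose, the force and the opening at its end, in the units of the state.
- get_obs(): the state, without advancing time (a new reading comes with each control period).
- camera(name): name is "side" or "top"; returns (picture, depth): 420x560x3 uint8, red, green, blue; 420x560 float32, m along the optical axis (not along the pixel's ray), 0 where there is no reading.
- camera_params(name): a dict with "intrinsics" (3x3 intrinsics, pixels), "D" ([k1, k2, p1, p2, k3] as OpenCV has them; the pictures are not rectified), "rvec" (rotation vector, rad) and "tvec" (3), from world to camera coordinates, as OpenCV has them. Camera axes: x right, y down, z forward; pixel columns grow to the right and rows downward; lengths in m; the calibration is good to about 2 mm. A picture is of the moment at which its call begins. camera_params takes no time and is no camera call.
- job_done(): hands the job in, once; it reports no verdict.
The state is a dict: "time": time; "q": joint angles; "qd": joint speeds; "joint_efforts": joint torques, N m; "ee_pos": TCP position; "tcp_rot": TCP orientation; "wrist_force": force on the tool from outside, world axes, zero at the start; "torque": the same for the moment, N m; "opening": finger opening in m.
Only numpy, scipy, OpenCV 4.12 (cv2) and the standard library are available. Lean on these libraries where they do the work, as an engineer would, in place of code of your own. Each camera call takes 0.05 s, during which the arm holds its last target.

### The job

Lock the code reader's swing arm by dropping its pin fully home through both lugs. Then pick up the one clear slide that still lies label up (frosted end pointing away from you, its corner notch is on the right; leave the two face-down ones where they lie) and hold it under the lens, level, label up, square to the boom with the frosted end pointing away from the robot, the middle of the label on the lens's line of sight about 12 cm from it. Finish while still holding it there, steady, in the air and clear of the reader.

Things in the scene. Friction and masses are not known exactly. Their poses are not given: they have to be found in the camera images.
- pin_knob (a point): Locking pin, standing upright in a hole of its holder block: aluminium knob 22 mm in diameter and 40 mm tall over a steel shank 10 mm in diameter and 40 mm long, whose last 10 mm taper to a 4 mm tip; 60 g. The point is the middle of the knob (20 mm above the knob's flat underside, 60 mm above the pin's tip); z runs up the pin.
- pin_shoulder (a point): Centre of the flat underside of the pin's knob, from which the shank starts; it rests on the lug when the pin is home.
- pin_block: Black printed holder block, fixed, 110 x 46 x 50 mm high, with three holes in its top along its x axis. Origin at the centre of its underside. The pin stands in the hole 30 mm to the -x side, with its knob resting on the block's top, 50 mm above the bench, and comes out straight upwards (the hole is 46 mm deep with 1 mm clearance all round).
- reader: Fixed stand of the code reader: grey base 150 x 130 x 14 mm and an upright steel column 28 mm in diameter, capped at 261 mm above the bench. Origin on the bench on the column's axis. Its x axis points away from the robot (within about 15 degrees), its y axis to the left. From a hub on the column a boom (22 mm wide, 16 mm high, its middle 243 mm above the bench) runs 200 mm towards -y to the camera head.
- lock_hole (a point): Centre of the upper lug's hole at the lug's top face, 231 mm above the bench, 45 mm from the column's axis on the robot's side. Two aluminium lugs lie one above the other with 2 mm between them, each 34 mm wide and 12 mm thick with a vertical hole 12 mm in diameter: the lower one belongs to the fixed stand (this point is on its hole's axis), the upper one to the swing arm, whose hole may stand up to 1.5 mm to one side; the tapering pin brings it into line.
- reader_arm (a joint): Angle of the swing arm about the column (rad), 0 where the lug holes line up, starts within 0.03 of it; swings up to 0.5 either way, held by friction of about 0.25 N m until it is pinned.
- reader_head: Camera head at the end of the boom, a black box 50 x 56 x 62 mm with a round lens and a white light ring on its lower face. Origin at the middle of the lens, 215 mm above the bench. It looks along its own -z axis, down and back towards the robot, 30 degrees off vertical; the box extends along +z, up to 290 mm above the bench. Its y axis is level, along the boom. The label belongs 120 mm in front of the lens, at (0, 0, -0.12) in this frame, which is 111 mm above the bench.
- slide_middle (a point): Middle of the slide to be read, a clear acrylic plate 100 x 40 x 8 mm lying flat on the bench, label up; 42 g. Its x axis runs along its length towards the frosted end (the last 32 mm), z points up out of the label side. A square notch 10 x 10 mm is cut from the corner of the frosted end on the -y side (the right, with the frosted end pointing away from you). Half-way up, 4 mm above the underside. It is 40 mm wide across its y axis and the clear end is free to be gripped.
- slide_label (a point): Middle of this slide's frosted label, on its upper face, 34 mm from the slide's middle towards the frosted end; same axes.
- slide_clear_end (a point): Middle of the other, clear end of this slide, 50 mm from its middle; same axes.
- done1_middle (a point): Middle of a slide of the same size and material that lies face down, already read; its x axis points to its frosted end, and seen from above its notch is on the left with the frosted end pointing away.
- done2_middle (a point): Middle of the second slide that lies face down, like the other one.

How it is judged (in metres and radians):
On the way, in this order (a step that is already met when the one before it is completed fails the run):
1. the pin is fully home through both lugs (horizontal distance between pin_shoulder and lock_hole below 0.004 m and z of pin_shoulder in the frame of lock_hole below 0.004 m and angle between pin_shoulder's own z axis and vertical below 0.1 rad), for 0.2 s.
2. the slide is lifted clear of the bench in the gripper (height (world z) of slide_middle above 0.05 m and contact force between the fingers and slide_due above 0.5 N), for 0.2 s.
At the end, for the whole second after the job is handed in: Pin home in both lugs (knob within 4 mm). Slide held still in the air, clear of the reader: label up, level within 15 deg, square to the boom within 20 deg, frosted end away from the robot, label middle within 25 mm of the lens axis, 80-160 mm off. Face-down slides moved under 20 mm (all of step 1 and all of step 2 and x of slide_label in the frame of reader_head between -0.025 and 0.025 m and y of slide_label in the frame of reader_head between -0.025 and 0.025 m and z of slide_label in the frame of reader_head between -0.16 and -0.08 m and angle between slide_label's own z axis and vertical below 0.26 rad and angle between the y axis of slide_label and the y axis of reader_head, either way round below 0.35 rad and x of slide_clear_end in the frame of reader_head below -0.03 m and contact force between slide_due and reader below 0.3 N and linear speed of slide_due below 0.02 m/s and distance of each of done1_middle, done2_middle from where it was at the start of the episode below 0.02 m); the arm keeps its last pose, push and grip.
It fails at once if a face-down slide is moved (distance of any of done1_middle, done2_middle from where it was at the start of the episode above 0.02 m).
It also fails if it takes over 69 s, if anything falls off the work surface, if the arm or the gripper's body presses on something with over 40 N, if the wrist force passes 120 N, or if a joint passes its speed limit or range.

## Working session

There is one attempt and no reset: what is moved stays moved. The work goes in short steps, Python scripts to look and compute and a tool call to move; the robot and the scene stay as the last step left them, time stands still between calls to the robot, and variables do not carry over. Pictures are saved under pics/ and viewed, and the job is handed in when it is done.

Besides the shell and the picture viewer there is one more tool, called after ">>>" as name(argument=value, ...), one argument or row to a line, values as JSON. servo_tool: Moves the arm, as the interface text tells. Its arguments: {"type":"object","properties":{"steps":{"type":"array"},"grip":{"type":"number"},"grip_force":{"type":"number"}},"required":["steps"]}

```bash
ls; mkdir -p pics; cat > h.py <<'E'
import numpy as np, cv2
from workcell import get_obs, camera, camera_params, job_done
def P(n):
    p=camera_params(n); return np.array(p["intrinsics"],float),np.array(p["D"],float),np.array(p["rvec"],float).reshape(3),np.array(p["tvec"],float).reshape(3)
def ray(n,uv):
    K,D,r,t=P(n); R=cv2.Rodrigues(r)[0]
    u=cv2.undistortPoints(np.array(uv,float).reshape(-1,1,2),K,D).reshape(-1,2)
    d=np.c_[u,np.ones(len(u))]@R; return -R.T@t,d
def onz(n,uv,z):
    c,d=ray(n,uv); return c+d*((z-c[2])/d[:,2])[:,None]
def dep(n,uv,depth):
    c,d=ray(n,uv); return np.array([c+d[i]*depth[int(round(v)),int(round(u))] for i,(u,v) in enumerate(np.array(uv,float).reshape(-1,2))])
def tri(uv1,uv2,n1="top",n2="side"):
    c1,d1=ray(n1,uv1);c2,d2=ray(n2,uv2);d1=d1[0]/np.linalg.norm(d1[0]);d2=d2[0]/np.linalg.norm(d2[0])
    s=np.linalg.lstsq(np.c_[d1,-d2],c2-c1,rcond=None)[0]; a=c1+s[0]*d1;b=c2+s[1]*d2
    return (a+b)/2,np.linalg.norm(a-b)
def proj(n,X):
    K,D,r,t=P(n); return cv2.projectPoints(np.array(X,float).reshape(-1,1,3),r,t,K,D)[0].reshape(-1,2)
def snap(tag):
    o={}
    for n in("top","side"):
        im,d=camera(n); cv2.imwrite(f"pics/{tag}_{n}.png",im[:,:,::-1]); np.save(f"pics/{tag}_{n}.npy",d); o[n]=(im,d)
    return o
E
python3 - <<'E'
from h import *
snap("a")
for n in("top","side"):
    K,D,r,t=P(n);R=cv2.Rodrigues(r)[0];print(n,K.round(1).tolist(),D,-R.T@t,R[2])
print(get_obs())
E
```

```text
pics
top [[407.6, 0.0, 284.6], [0.0, 407.6, 202.3], [0.0, 0.0, 1.0]] [-0.05972248  0.          0.          0.          0.        ] [ 0.40046454 -0.02073124  1.20753276] [ 0.14365489  0.01262367 -0.98954733]
side [[467.1, 0.0, 284.1], [0.0, 467.1, 217.1], [0.0, 0.0, 1.0]] [-0.06597557  0.          0.          0.          0.        ] [ 0.21535817 -0.51773402  0.83147691] [ 0.37664909  0.556331   -0.74069648]
{'time': 0.1, 'q': array([7.20777638e+01, 5.00804201e+00, 1.00388136e+01, 9.51000232e+01,
       9.11816468e-04, 9.00001701e+01]), 'qd': array([-0.09485377,  0.01364876,  0.14374334,  0.09740275,  0.04376177,
       -0.02325433]), 'joint_efforts': array([-9.52667251e-04, -5.21560872e+01,  4.65652907e+01,  1.60138111e-02,
       -4.27809221e-05,  9.15539175e-06]), 'ee_pos': array([0.16918876, 0.52313787, 0.25265144]), 'tcp_rot': array([-1.79930748e+02, -9.11610168e-04,  1.62077593e+02]), 'wrist_force': array([-0.14618646, -0.27241731,  0.40635258]), 'torque': array([-0.01487112, -0.03670229,  0.03171927]), 'opening': 0.08523153580560902}
```

View pics/a_top.png

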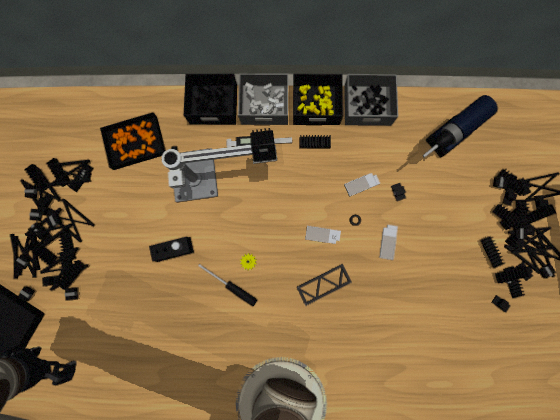

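View pics/a_side.png

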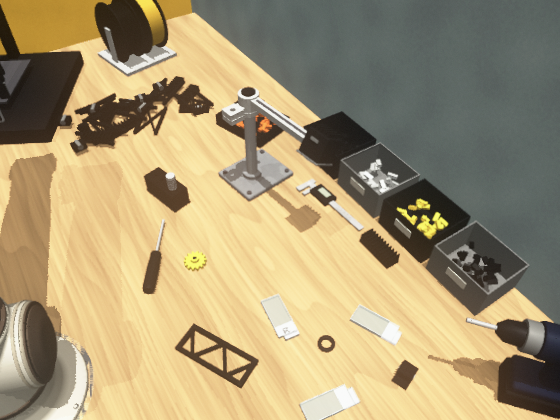

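The top view shows the three slides near (363,184), (323,235) and (389,242). The pin block is near (171,249) and the reader column near (171,158). I'll zoom in on these.

```bash
python3 - <<'E'
import cv2,numpy as np
t=cv2.imread("pics/a_top.png");s=cv2.imread("pics/a_side.png")
cv2.imwrite("pics/z1.png",cv2.resize(t[165:275,295:415],None,fx=5,fy=5,interpolation=cv2.INTER_CUBIC))
cv2.imwrite("pics/z2.png",cv2.resize(t[120:270,140:290],None,fx=4,fy=4,interpolation=cv2.INTER_CUBIC))
cv2.imwrite("pics/z3.png",cv2.resize(s[70:220,130:330],None,fx=4,fy=4,interpolation=cv2.INTER_CUBIC))
cv2.imwrite("pics/z4.png",cv2.resize(s[285:420,250:410],None,fx=4.4,fy=4.4,interpolation=cv2.INTER_CUBIC))
E
```

```text
(no output)
```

View pics/z1.png

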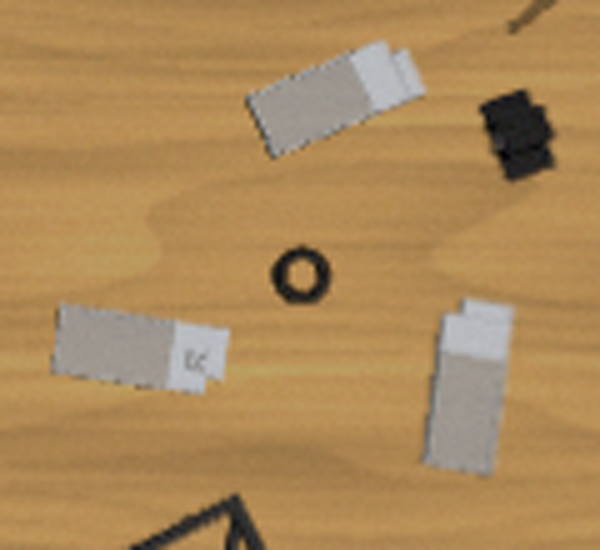

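View pics/z2.png

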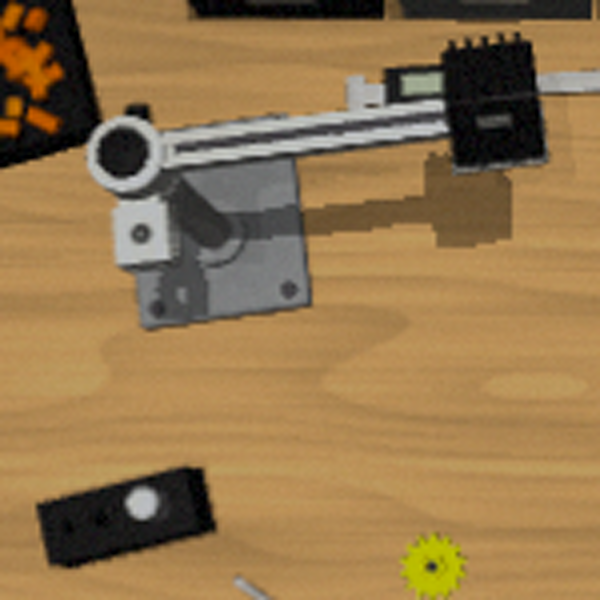

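View pics/z3.png

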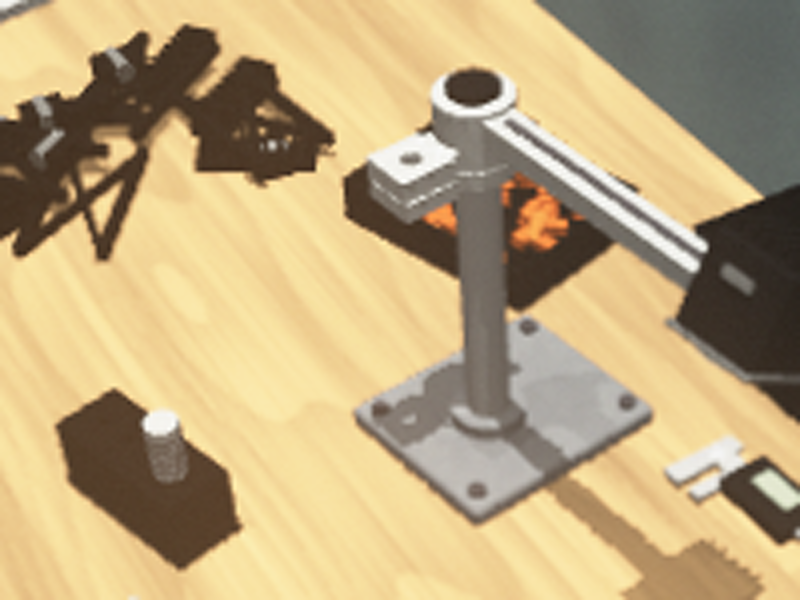

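View pics/z4.png

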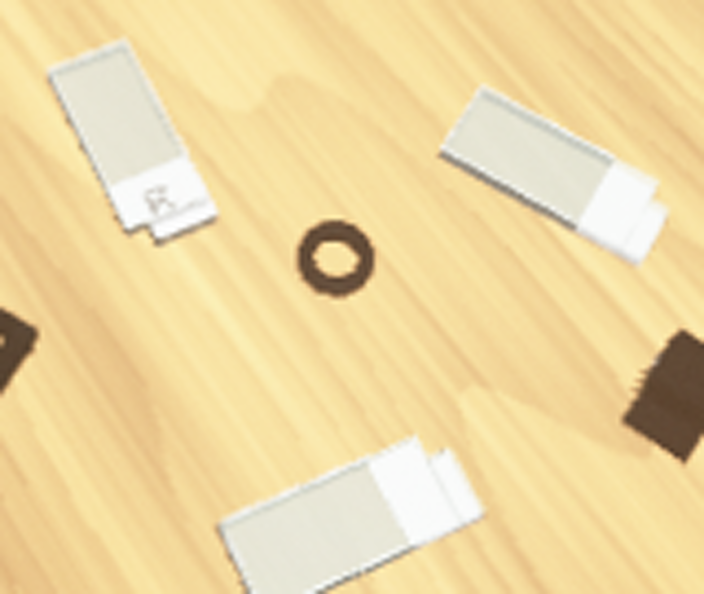

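Slide B is the one to read: its frosted end points right, its notch is on the right, and the label text is visible. The other two have their notches on the left. Next I'll measure the knob, hole, cap and slide B with sub-pixel accuracy.

```bash
cat > m.py <<'E'
from h import *
def blob(n,img,c,r,lo=None,hi=None,up=6,thr=None,pick="near"):
    """centroid of bright/dark blob near c in a window of half size r"""
    g=cv2.cvtColor(img,cv2.COLOR_BGR2GRAY); u0,v0=int(c[0]-r),int(c[1]-r)
    w=cv2.resize(g[v0:v0+2*r+1,u0:u0+2*r+1],None,fx=up,fy=up,interpolation=cv2.INTER_CUBIC)
    m=((w>lo) if lo is not None else (w<hi)).astype(np.uint8)
    k,l,s,ce=cv2.connectedComponentsWithStats(m)
    q=[((np.array(c)-[u0,v0]+.5)*up-.5)]
    i=min(range(1,k),key=lambda i:np.linalg.norm(ce[i]-q[0]) if s[i,4]>20 else 1e9)
    return (ce[i]+.5)/up-.5+[u0,v0], s[i]/up
E
python3 - <<'E'
from m import *
t=cv2.imread("pics/a_top.png");s=cv2.imread("pics/a_side.png")
dt=np.load("pics/a_top.npy");ds=np.load("pics/a_side.npy")
def z2(u,v):return (u/4+140,v/4+120)
def z3(u,v):return (u/4+130,v/4+70)
for nm,ct,cs,r,kw in[("hole",z2(141,233),z3(411,158),4,dict(hi=125)),("cap",z2(125,149),z3(474,87),9,dict(hi=90)),("knob",z2(142,503),z3(162,423),8,dict(lo=130))]:
    a,sa=blob("top",t,ct,r,**kw);b,sb=blob("side",s,cs,r,**kw)
    print(nm,a.round(2),sa[:5].round(1),b.round(2),sb[:5].round(1))
    p,e=tri(a,b);print("  tri",p.round(4),"gap",e.round(4),"depth",dep("top",[a],dt).round(4),dep("side",[b],ds).round(4))
    for z in(.231,.261,.090):print("   onz",z,onz("top",[a],z).round(4),onz("side",[b],z).round(4))
g=cv2.cvtColor(s,cv2.COLOR_BGR2GRAY);print(g[96:140:2,160:186])
g=cv2.cvtColor(t,cv2.COLOR_BGR2GRAY);print(g[238:255,166:186]);print(g[168:190,166:186])
E
```

```text
hole [174.78 177.97] [  1.8   2.    5.    5.  114.7] [232.29 109.5 ] [ 2.8  4.3  3.8  1.3 22. ]
  tri [0.6006 0.263  0.23  ] gap 0.001 depth [[0.6034 0.2661 0.2187]] [[0.6019 0.2666 0.2273]]
   onz 0.231 [[0.6009 0.2626 0.231 ]] [[0.5995 0.2619 0.231 ]]
   onz 0.261 [[0.5947 0.2539 0.261 ]] [[0.5803 0.2229 0.261 ]]
   onz 0.09 [[0.6298 0.3035 0.09  ]] [[0.6897 0.4449 0.09  ]]
cap [170.22 157.65] [  2.3   3.7  12.8  13.  759.2] [247.77  91.48] [  2.5   5.7  13.3   8.8 549.3]
  tri [0.6448 0.2687 0.2578] gap 0.0012 depth [[0.644  0.2669 0.2629]] [[0.6409 0.2629 0.2622]]
   onz 0.231 [[0.6522 0.2767 0.231 ]] [[0.6642 0.3056 0.231 ]]
   onz 0.261 [[0.6445 0.2675 0.261 ]] [[0.6418 0.2645 0.261 ]]
   onz 0.09 [[0.6886 0.3196 0.09  ]] [[0.7696 0.499  0.09  ]]
knob [175.08 245.39] [  4.7   5.3   7.5   7.3 253.2] [171.36 172.35] [   0.     0.    17.    14.8 1060.7]
  tri [0.4422 0.2905 0.0991] gap 0.0037 depth [[0.4408 0.2935 0.0905]] [[ 0.2154 -0.5177  0.8315]]
   onz 0.231 [[0.4357 0.254  0.231 ]] [[0.4028 0.1444 0.231 ]]
   onz 0.261 [[0.4346 0.2456 0.261 ]] [[0.3934 0.1113 0.261 ]]
   onz
[... 5071 characters left out ...]
 139 114
  108  73]
 [143 143 159 186 185 186 187 185 187 186 186 185 185 186 185 185 137  96
   90  68]
 [142 139 159 182 185 188 188 186 186 186 186 187 185 187 187 188 138 113
  105  66]
 [146 147 155 179 187 184 184 188 184 184 182 181 183 182 182 178 141  77
   67  66]
 [142 142 155 176 183 179 180 181 170 135 115 115 107  89  77  58  60  74
   67  65]
 [147 149 144 130 109  90  80  56  65  68  68  62  60  74  85  73  59  62
   60  70]
 [146 149 148 142 113  84  81  89  82  66  72  78  88  85  73  75  76  70
   76  74]
 [148 150 150 152 151 142 123 110 115 125 124 124 123 119  99  73  75  77
   74  74]
 [151 149 149 148 148 151 152 137 122 125 127 124 123 102  74  75  77  76
   75  75]]
```

```bash
python3 - <<'E'
from m import *
s=cv2.imread("pics/a_side.png");g=cv2.cvtColor(s,cv2.COLOR_BGR2GRAY)
np.set_printoptions(linewidth=200)
print(g[170:192,162:182]);print(g[104:116,224:244])
t=cv2.imread("pics/a_top.png")
h,_=blob("top",t,(174.8,178),4,hi=125);k,_=blob("top",t,(175.1,245.4),5,lo=110)
for th in(150,170,190): 
  b,sb=blob("side",s,(232.5,109.5),4,hi=th);print(th,b,sb.round(1),tri(h,b))
for th in(180,200,225):
  b,sb=blob("side",s,(170.5,175.5),6,lo=th);print(th,b,sb.round(1),tri(k,b))
E
```

```text
[[ 67 160 206 218 221 226 230 230 227 225 220 218 217 215 217 217 214 210 208 218]
 [ 70  68 118 198 215 223 228 231 230 228 223 221 220 217 216 218 218 214 212 211]
 [ 68  67  69  87 158 218 229 236 236 236 231 226 221 219 218 218 220 217 214 210]
 [ 68  69  70  69 105 229 242 243 244 243 246 239 227 221 220 217 217 219 217 214]
 [ 70  69  69  86 208 241 243 243 243 243 243 244 229 223 220 219 215 217 218 216]
 [ 69  69  69 138 238 244 244 244 245 244 244 245 191 220 222 222 216 214 218 219]
 [ 68  69  69 129 237 243 243 244 244 243 244 239 158 196 223 224 222 216 217 219]
 [ 69  68  67  81 214 235 242 241 242 238 236 170 115 162 225 225 225 221 215 216]
 [ 67  69  69  81 115 160 221 212 213 201 136 129 109 154 226 226 226 225 221 216]
 [ 65  68  68  69 108 116 129 129 126 131 127 122 109  89 209 218 225 226 225 220]
 [ 66  69  70  69  89 108 119 122 126 121 107 102 116  94  91 164 216 227 225 225]
 [ 70  71  70  70  81 100  99  99 101  98 113 119 102 102  76  71 162 211 227 227]
 [ 70  68  70  69  83  94 107 108 107 107 106 121 105 101  79  71  71 125 210 219]
 [ 70  67  69  69  71
[... 1878 characters left out ...]
91  109.34919571] [ 2.2  3.5  5.2  2.7 62.2] (array([0.6005426 , 0.26288113, 0.23051563]), np.float64(0.0008787063430740759))
190 [232.30486111 109.31527778] [ 2.   3.2  5.5  3.2 80. ] (array([0.60053674, 0.26284219, 0.23062657]), np.float64(0.0008424038362982374))
180 [170.7473545  172.98930589] [  0.    0.   13.   10.8 619.5] (array([0.44158478, 0.29131412, 0.09693092]), np.float64(0.0019728340939675283))
200 [170.79597049 172.85381196] [  0.    0.   13.   10.7 587.3] (array([0.44163862, 0.29114291, 0.09744829]), np.float64(0.0021265487961779706))
225 [169.66101985 173.59291581] [  2.3   0.    8.8   9.5 324.7] (array([0.44039698, 0.2922617 , 0.09511606]), np.float64(0.0006779721948229118))
```

```bash
python3 - <<'E'
from m import *
np.set_printoptions(suppress=True)
t=cv2.imread("pics/a_top.png");s=cv2.imread("pics/a_side.png");dt=np.load("pics/a_top.npy");ds=np.load("pics/a_side.npy")
k,sk=blob("top",t,(175.1,245.4),5,lo=110)
b,sb=blob("side",s,(169.3,175.4),6,lo=233);print(k,b,sb)
print("knob",tri(k,b),onz("top",[k],.09),onz("side",[b],.09), dep("side",[b],ds))
# slide B corners: mask = greyish (low saturation, bright)
for n,im,c,r in(("top",t,(323,235),28),("side",s,(280,317),38)):
    hsv=cv2.cvtColor(im,cv2.COLOR_BGR2HSV);u0,v0=c[0]-r,c[1]-r
    w=cv2.resize(im[v0:v0+2*r,u0:u0+2*r],None,fx=6,fy=6,interpolation=cv2.INTER_CUBIC)
    hs=cv2.cvtColor(w,cv2.COLOR_BGR2HSV)
    m=((hs[...,1]<70)&(hs[...,2]>110)).astype(np.uint8)
    cs,_=cv2.findContours(m,cv2.RETR_EXTERNAL,cv2.CHAIN_APPROX_NONE);q=max(cs,key=cv2.contourArea)
    rc=cv2.minAreaRect(q);box=(cv2.boxPoints(rc)+.5)/6-.5+[u0,v0]
    ap=cv2.approxPolyDP(q,9,True)[:,0]
    ap=(ap+.5)/6-.5+[u0,v0]
    print(n,"box area",cv2.contourArea(q)/36);
    X=onz(n,ap,.008);print(np.c_[ap,X].round(4))
    pts=onz(n,(q[:,0]+.5)/6-.5+[u0,v0],.008)[:,:2]
    rr=cv2.minAreaRect((pts*1000).astype(np.float32));print(rr)
    # surface height from depth
    dd=dt if n=="top" else ds
    g=np.array([[u,v] for u in range(c[0]-6,c[0]+7,2) for v in range(c[1]-3,c[1]+4,2)],float)
    print("z depth",np.median(dep(n,g,dd)[:,2]))
E
```

```text
[175.11125654 245.35267597] [169.76118739 174.68923214] [  3.33333333   3.           8.16666667   6.33333333 218.5       ]
knob (array([0.44049238, 0.29354605, 0.09063136]), np.float64(0.0008191928196761819)) [[0.44090305 0.29358994 0.09      ]] [[0.44030192 0.29438902 0.09      ]] [[0.44035277 0.29457262 0.08983238]]
top box area 457.9166666666667
[[306.75   225.4167   0.5063  -0.0714   0.008 ]
 [305.25   238.9167   0.4666  -0.0671   0.008 ]
 [332.75   243.25     0.4545  -0.1478   0.008 ]
 [339.25   240.0833   0.4639  -0.1669   0.008 ]
 [339.75   230.0833   0.4933  -0.1686   0.008 ]]
((479.7526550292969, -118.16596984863281), (101.41969299316406, 41.8720817565918), 81.70418548583984)
z depth 0.008402331665214313
side box area 948.7361111111111
[[260.25   299.4167   0.4677  -0.064    0.008 ]
 [278.0833 336.9167   0.4526  -0.1552   0.008 ]
 [282.9167 336.0833   0.4615  -0.1588   0.008 ]
 [286.4167 339.9167   0.4627  -0.1693   0.008 ]
 [299.0833 333.5833   0.4909  -0.1714   0.008 ]
 [278.25   293.0833   0.5072  -0.071    0.008 ]]
((479.1460876464844, -118.5156478881836), (105.24144744873047, 43.901851654052734), 81.71385192871094)
z depth 0.009070941751500083
```

Measurements agree with the given sizes:
- **Knob top:** (0.4405, 0.2935, 0.0906)
- **Lug hole:** (0.6006, 0.2628, 0.2305)
- **Column cap:** 44.6 mm from the hole, so the reader yaw is about 7°
- **Slide B:** middle (0.4795, −0.118), yaw −98.3°

I'll move above the pin first.

>>> servo_tool(
  steps=[
    {"x": 22,"y": -19,"z": 0,"yaw": -10},
    {"x": 45,"y": -38,"z": 0,"yaw": -20},
    {"x": 68,"y": -57,"z": 0,"yaw": -30},
    {"x": 90,"y": -76,"z": 0,"yaw": -40},
    {"x": 113,"y": -95,"z": 0,"yaw": -50},
    {"x": 136,"y": -115,"z": 0,"yaw": -60},
    {"x": 158,"y": -134,"z": 0,"yaw": -70},
    {"x": 181,"y": -153,"z": 0,"yaw": -80},
    {"x": 204,"y": -172,"z": 0,"yaw": -90},
    {"x": 226,"y": -191,"z": 0,"yaw": -100},
    {"x": 249,"y": -210,"z": 0,"yaw": -110},
    {"x": 271,"y": -229,"z": 0,"yaw": -120},
  ],
  grip=60,
)

```text
time: 1.6
ee_pos: [0.4408, 0.2934, 0.2522]
tcp_rot: [-179.9, 0.0, 41.7]
wrist_force: [-0.1, 0.9, 0.7]
opening: 0.0599
```

>>> servo_tool(
  steps=[
    {"z": -25,"yaw": -9},
    {"z": -50,"yaw": -18},
    {"z": -75,"yaw": -27},
    {"z": -100,"yaw": -34.4},
    {"z": -120,"yaw": -34.4},
    {"z": -140,"yaw": -34.4},
    {"z": -155,"yaw": -34.4},
    {"z": -165,"yaw": -34.4},
    {"z": -172,"yaw": -34.4},
    {"z": -172,"yaw": -34.4},
  ],
)

```text
schema error: expected keys x, y, z, yaw
```

>>> servo_tool(
  steps=[
    {"z": 0},
    {"z": 0},
    {"z": 0},
    {"z": 0},
    {"z": 0},
    {"z": 0},
  ],
  grip=10,
  grip_force=50,
)

```text
schema error: expected keys x, y, z, yaw
```

>>> servo_tool(
  steps=[
    {"x": 0,"y": 0,"z": -25,"yaw": -9},
    {"x": 0,"y": 0,"z": -50,"yaw": -18},
    {"x": 0,"y": 0,"z": -75,"yaw": -27},
    {"x": 0,"y": 0,"z": -100,"yaw": -34.4},
    {"x": 0,"y": 0,"z": -120,"yaw": -34.4},
    {"x": 0,"y": 0,"z": -140,"yaw": -34.4},
    {"x": 0,"y": 0,"z": -155,"yaw": -34.4},
    {"x": 0,"y": 0,"z": -165,"yaw": -34.4},
    {"x": 0,"y": 0,"z": -172,"yaw": -34.4},
    {"x": 0,"y": 0,"z": -172,"yaw": -34.4},
  ],
)

```text
time: 2.85
ee_pos: [0.4812, 0.1182, 0.0906]
tcp_rot: [-177.2, 0.2, 12.4]
wrist_force: [0.9, -0.1, -0.9]
opening: 0.0598
```

That landed 175 mm off in y, which I didn't expect. I'll check before moving again.

```bash
python3 - <<'E'
from h import *
o=get_obs();print({k:np.round(v,3) for k,v in o.items()})
snap("b")
o=get_obs();print(o["ee_pos"],o["tcp_rot"],o["q"])
E
```

```text
{'time': np.float64(2.85), 'q': array([ 12.325,  -2.319, -15.39 ,  77.096,   2.771, 179.943]), 'qd': array([-0.773, -0.551, -5.114, -4.852, -0.478, -0.079]), 'joint_efforts': array([ -0.13 , -43.695,  46.618,   0.203,   0.143,   0.   ]), 'ee_pos': array([0.481, 0.118, 0.091]), 'tcp_rot': array([-1.77229e+02,  1.64000e-01,  1.23820e+01]), 'wrist_force': array([ 0.871, -0.074, -0.851]), 'torque': array([-0.035,  0.001,  0.019]), 'opening': np.float64(0.06)}
[0.48101977 0.11804886 0.09053071] [-177.23241961    0.19761719   12.37536905] [ 12.31959378  -2.31343886 -15.39222997  77.1215222    2.76738671
 179.94415994]
```

View pics/b_side.png

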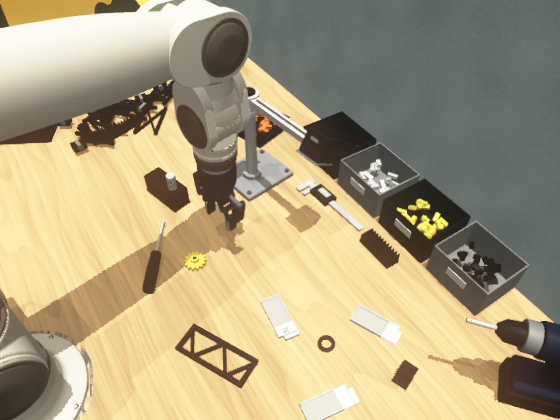

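View pics/b_top.png

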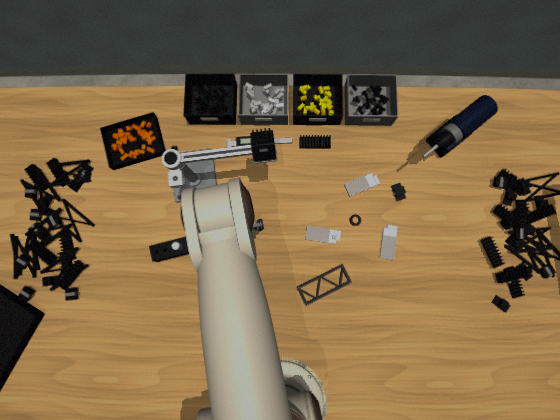

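Joint 6 ran into its +180° limit (yaw = q1 − q6 + 180), and nothing was touched. A half turn gives the same grasp, so I'll use yaw 187° instead, where q6 is about 26°. I'll rise and turn back.

>>> servo_tool(
  steps=[
    {"x": 0,"y": 0,"z": 40,"yaw": 10},
    {"x": 0,"y": 0,"z": 80,"yaw": 20},
    {"x": -4,"y": 17,"z": 110,"yaw": 30},
    {"x": -8,"y": 34,"z": 110,"yaw": 40},
    {"x": -12,"y": 52,"z": 110,"yaw": 50},
    {"x": -16,"y": 70,"z": 110,"yaw": 60},
    {"x": -20,"y": 87,"z": 110,"yaw": 70},
    {"x": -24,"y": 105,"z": 110,"yaw": 80},
    {"x": -28,"y": 122,"z": 110,"yaw": 90},
    {"x": -33,"y": 140,"z": 110,"yaw": 100},
    {"x": -37,"y": 158,"z": 110,"yaw": 110},
    {"x": -41,"y": 175,"z": 110,"yaw": 120},
  ],
)

```text
time: 4.45
ee_pos: [0.4399, 0.2942, 0.2009]
tcp_rot: [-177.3, 0.2, 132.8]
wrist_force: [-0.3, 0.7, 0.2]
opening: 0.0599
```

The clamp left a 2.7° roll tilt, and relative moves carry it along. I'll cancel it by running gently into the opposite joint-6 limit, up high and clear of everything, since that should tilt the tool the other way.

>>> servo_tool(
  steps=[
    {"x": 0,"y": 0,"z": 10,"yaw": 10},
    {"x": 0,"y": 0,"z": 20,"yaw": 20},
    {"x": 0,"y": 0,"z": 30,"yaw": 30},
    {"x": 0,"y": 0,"z": 40,"yaw": 40},
    {"x": 0,"y": 0,"z": 50,"yaw": 50},
    {"x": 0,"y": 0,"z": 50,"yaw": 60},
    {"x": 0,"y": 0,"z": 50,"yaw": 70},
    {"x": 0,"y": 0,"z": 50,"yaw": 80},
    {"x": 0,"y": 0,"z": 50,"yaw": 90},
    {"x": 0,"y": 0,"z": 50,"yaw": 100},
    {"x": 0,"y": 0,"z": 50,"yaw": 110},
    {"x": 0,"y": 0,"z": 50,"yaw": 120},
  ],
)

```text
time: 5.95
ee_pos: [0.4398, 0.2946, 0.2514]
tcp_rot: [-177.2, 0.2, -106.9]
wrist_force: [-0.5, -0.7, -0.6]
opening: 0.0601
```

>>> servo_tool(
  steps=[
    {"x": 0,"y": 0,"z": 0,"yaw": 10},
    {"x": 0,"y": 0,"z": 0,"yaw": 20},
    {"x": 0,"y": 0,"z": 0,"yaw": 30},
    {"x": 0,"y": 0,"z": 0,"yaw": 40},
    {"x": 0,"y": 0,"z": 0,"yaw": 50},
    {"x": 0,"y": 0,"z": 0,"yaw": 60},
    {"x": 0,"y": 0,"z": 0,"yaw": 70},
    {"x": 0,"y": 0,"z": 0,"yaw": 80},
    {"x": 0,"y": 0,"z": 0,"yaw": 90},
    {"x": 0,"y": 0,"z": 0,"yaw": 100},
    {"x": 0,"y": 0,"z": 0,"yaw": 110},
    {"x": 0,"y": 0,"z": 0,"yaw": 120},
  ],
)

```text
time: 7.45
ee_pos: [0.4397, 0.295, 0.2518]
tcp_rot: [-177.2, 0.2, 13.5]
wrist_force: [0.4, -0.5, -0.4]
opening: 0.0601
```

>>> servo_tool(
  steps=[
    {"x": 0,"y": 0,"z": 0,"yaw": 8},
    {"x": 0,"y": 0,"z": 0,"yaw": 16},
    {"x": 0,"y": 0,"z": 0,"yaw": 24},
    {"x": 0,"y": 0,"z": 0,"yaw": 32},
    {"x": 0,"y": 0,"z": 0,"yaw": 32},
  ],
)

```text
time: 8.07
ee_pos: [0.3986, 0.3435, 0.2523]
tcp_rot: [-179.8, 0.3, 40.6]
wrist_force: [0.6, -0.7, -0.4]
opening: 0.0601
```

The tilt is gone (roll −179.8). Now I'll turn back to yaw 187.3 and return above the pin.

>>> servo_tool(
  steps=[
    {"x": 0,"y": 0,"z": 0,"yaw": -10},
    {"x": 4,"y": -5,"z": 0,"yaw": -20},
    {"x": 8,"y": -10,"z": 0,"yaw": -30},
    {"x": 12,"y": -15,"z": 0,"yaw": -40},
    {"x": 16,"y": -20,"z": 0,"yaw": -50},
    {"x": 20,"y": -25,"z": 0,"yaw": -60},
    {"x": 24,"y": -30,"z": 0,"yaw": -70},
    {"x": 28,"y": -35,"z": 0,"yaw": -80},
    {"x": 32,"y": -40,"z": 0,"yaw": -90},
    {"x": 36,"y": -45,"z": 0,"yaw": -100},
    {"x": 40,"y": -49,"z": 0,"yaw": -110},
    {"x": 42,"y": -50,"z": 0,"yaw": -120},
  ],
)

```text
time: 9.57
ee_pos: [0.4411, 0.2931, 0.2526]
tcp_rot: [-179.8, 0.3, -79.8]
wrist_force: [0.1, 0.1, 0.6]
opening: 0.0599
```

>>> servo_tool(
  steps=[
    {"x": 0,"y": 0,"z": -10,"yaw": -10},
    {"x": 0,"y": 0,"z": -20,"yaw": -20},
    {"x": 0,"y": 0,"z": -30,"yaw": -30},
    {"x": 0,"y": 0,"z": -40,"yaw": -40},
    {"x": 0,"y": 0,"z": -50,"yaw": -50},
    {"x": 0,"y": 0,"z": -60,"yaw": -60},
    {"x": 0,"y": 0,"z": -70,"yaw": -70},
    {"x": 0,"y": 0,"z": -80,"yaw": -80},
    {"x": 0,"y": 0,"z": -90,"yaw": -90},
    {"x": 0,"y": 0,"z": -100,"yaw": -93.3},
    {"x": 0,"y": 0,"z": -100,"yaw": -93.3},
  ],
)

```text
time: 10.95
ee_pos: [0.4411, 0.2927, 0.1522]
tcp_rot: [-179.8, 0.2, -173.1]
wrist_force: [0.3, -0.3, 0.1]
opening: 0.06
```

>>> servo_tool(
  steps=[
    {"x": 0,"y": 1,"z": -20,"yaw": 0},
    {"x": 0,"y": 1,"z": -40,"yaw": 0},
    {"x": 0,"y": 1,"z": -55,"yaw": 0},
    {"x": 0,"y": 1,"z": -66,"yaw": 0},
    {"x": 0,"y": 1,"z": -72,"yaw": 0},
    {"x": 0,"y": 1,"z": -72,"yaw": 0},
  ],
)

```text
time: 11.7
ee_pos: [0.4411, 0.2937, 0.0801]
tcp_rot: [-179.8, 0.2, -173.1]
wrist_force: [0.3, 0.3, 1.1]
opening: 0.0595
```

>>> servo_tool(
  steps=[
    {"x": 0,"y": 0,"z": 0,"yaw": 0},
    {"x": 0,"y": 0,"z": 0,"yaw": 0},
    {"x": 0,"y": 0,"z": 0,"yaw": 0},
    {"x": 0,"y": 0,"z": 0,"yaw": 0},
    {"x": 0,"y": 0,"z": 0,"yaw": 0},
    {"x": 0,"y": 0,"z": 0,"yaw": 0},
  ],
  grip=12,
  grip_force=40,
)

```text
time: 12.45
ee_pos: [0.4413, 0.2938, 0.0807]
tcp_rot: [-179.8, 0.3, -173.1]
wrist_force: [-0.3, -2.2, 6.3]
opening: 0.0208
```

The knob is gripped at 20.8 mm opening. I'll lift straight out.

>>> servo_tool(
  steps=[
    {"x": 0,"y": 0,"z": 10,"yaw": 0},
    {"x": 0,"y": 0,"z": 25,"yaw": 0},
    {"x": 0,"y": 0,"z": 45,"yaw": 0},
    {"x": 0,"y": 0,"z": 75,"yaw": 0},
    {"x": 0,"y": 0,"z": 110,"yaw": 0},
    {"x": 0,"y": 0,"z": 145,"yaw": 0},
    {"x": 0,"y": 0,"z": 180,"yaw": 0},
    {"x": 0,"y": 0,"z": 215,"yaw": 0},
    {"x": 0,"y": 0,"z": 240,"yaw": 0},
    {"x": 0,"y": 0,"z": 245,"yaw": 0},
  ],
)

```text
time: 13.7
ee_pos: [0.4415, 0.294, 0.3279]
tcp_rot: [-179.9, 0.4, -173.1]
wrist_force: [0.7, -0.2, -1.9]
opening: 0.0208
```

>>> servo_tool(
  steps=[
    {"x": 20,"y": -4,"z": 0,"yaw": 0},
    {"x": 45,"y": -9,"z": 0,"yaw": 0},
    {"x": 70,"y": -14,"z": 0,"yaw": 0},
    {"x": 95,"y": -19,"z": 0,"yaw": 0},
    {"x": 115,"y": -23,"z": 0,"yaw": 0},
    {"x": 130,"y": -26,"z": 0,"yaw": 0},
    {"x": 142,"y": -28,"z": 0,"yaw": 0},
    {"x": 150,"y": -30,"z": 0,"yaw": 0},
    {"x": 160,"y": -31,"z": 0,"yaw": 0},
    {"x": 160,"y": -31,"z": 0,"yaw": 0},
  ],
)

```text
time: 14.95
ee_pos: [0.602, 0.2629, 0.3274]
tcp_rot: [-179.9, 0.4, -173.1]
wrist_force: [-0.2, -0.1, -1.7]
opening: 0.0208
```

```bash
python3 - <<'E'
from h import *
o=get_obs();print({k:np.round(o[k],4) for k in("time","ee_pos","tcp_rot","wrist_force","opening")})
s=snap("c")["side"][0][:,:,::-1]
cv2.imwrite("pics/c_z.png",cv2.resize(s[30:150,180:330],None,fx=5,fy=5,interpolation=cv2.INTER_CUBIC))
E
```

```text
{'time': np.float64(14.95), 'ee_pos': array([0.602 , 0.2629, 0.3274]), 'tcp_rot': array([-179.8741,    0.4065, -173.0886]), 'wrist_force': array([-0.1969, -0.1132, -1.6641]), 'opening': np.float64(0.0208)}
```

View pics/c_z.png

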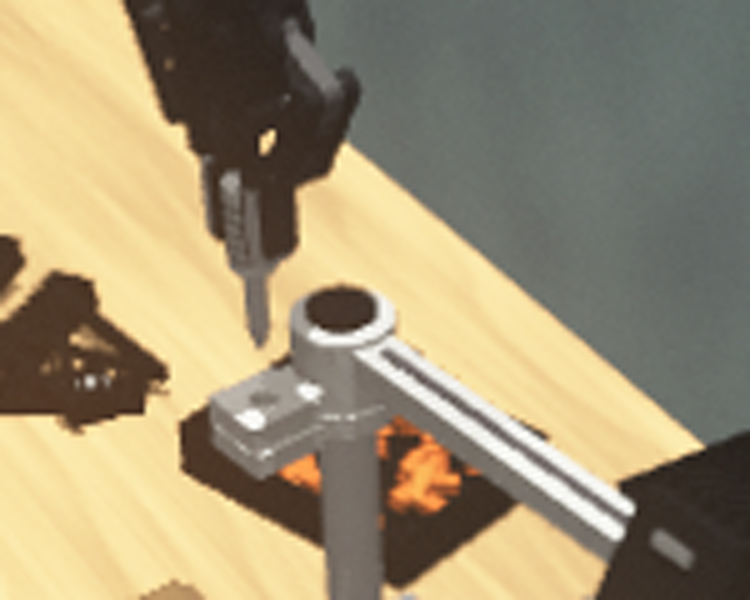

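View pics/c_side.png

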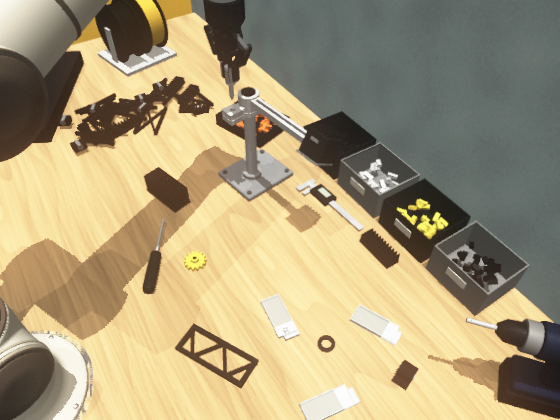

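```bash
python3 - <<'E'
from m import *
s=cv2.imread("pics/c_side.png");np.set_printoptions(linewidth=200,suppress=True)
print(cv2.cvtColor(s,cv2.COLOR_BGR2GRAY)[80:104,222:242])
print(proj("side",[[.602,.2629,.2567],[.602,.2629,.2867],[.602,.2629,.231],[.6006,.2628,.231],[.6006,.2628,.2567]]))
o=blob("side",s,(232.3,109.3),3,hi=110);print(o[0],o[1])
E
```

```text
[[221 221 218 126 102  97  97  75 103 104  76  55  56  56  67  69 121 208 222 226]
 [218 222 220 161  90 100 109  92 104 103  91  67  65  86  96 139 196 222 222 223]
 [218 220 223 170 101  92  96  92  97 105 104  92  95 115 184 201 219 221 221 221]
 [214 218 220 203 117 108 105 101 105 111 109 107 114 164 216 215 216 218 218 221]
 [211 214 218 222 191 133 119 122 120 117 115 123 146 200 212 214 215 216 217 219]
 [209 212 214 218 221 198 144 115 114 112 115 146 192 208 209 212 214 215 216 218]
 [213 212 212 214 219 220 182 109 111 109 111 157 204 207 207 210 212 212 213 216]
 [220 215 212 214 213 218 190 110 112 113 113 160 205 205 207 209 210 210 210 211]
 [223 219 212 211 212 214 202 109 111 110 110 148 210 207 206 207 210 210 208 190]
 [226 223 217 214 212 213 210 108 113 112 112 144 215 211 208 206 206 198 180 138]
 [226 226 222 216 213 214 207 110 111 114 110 146 220 214 211 207 195 169 153  85]
 [226 226 225 220 213 213 210 125 110 113 111 135 223 219 215 210 176 158 146  67]
 [226 227 227 225 217 213 208 131 112 113 110 128 221 221 218 211 165 159 146  83]
 [227 227 227 227 222
[... 570 characters left out ...]
229 231 231 230 228 227 223 213 213 217 216 216 213 151 129 113 112 116]
 [233 230 229 230 231 232 229 228 226 223 219 215 216 208 139  78  99 111 114 118]
 [233 232 230 229 229 231 231 230 228 226 223 212 142  98  67  63  92 111 115 121]
 [232 234 232 231 229 230 231 231 230 227 223 190 120  85 100 144 121 111 114 120]]
[[232.29332321  98.98025743]
 [231.37459052  86.91528788]
 [233.05358725 108.92476291]
 [232.51765909 109.14462846]
 [231.74714286  99.19825729]]Traceback (most recent call last):
  File "<stdin>", line 5, in <module>
  File "m.py", line 9, in blob
    i=min(range(1,k),key=lambda i:np.linalg.norm(ce[i]-q[0]) if s[i,4]>20 else 1e9)
ValueError: min() iterable argument is empty
```

The pin hangs vertical with its tip at (231.7, 99.2). Extrapolated down to lug height, that lands within about 1 mm of the hole at (232.3, 109.35). I'll nudge it and go down watching the force.

>>> servo_tool(
  steps=[
    {"x": -1,"y": -0.5,"z": -10,"yaw": 0},
    {"x": -1,"y": -0.5,"z": -18,"yaw": 0},
    {"x": -1,"y": -0.5,"z": -24,"yaw": 0},
    {"x": -1,"y": -0.5,"z": -28,"yaw": 0},
    {"x": -1,"y": -0.5,"z": -31,"yaw": 0},
    {"x": -1,"y": -0.5,"z": -33,"yaw": 0},
    {"x": -1,"y": -0.5,"z": -33,"yaw": 0},
  ],
)

```text
time: 15.92
ee_pos: [0.6004, 0.2625, 0.2948]
tcp_rot: [-179.9, 0.4, -173.1]
wrist_force: [0.5, -0.5, -0.8]
opening: 0.0212
```

>>> servo_tool(
  steps=[
    {"x": 0,"y": 0,"z": -3,"yaw": 0},
    {"x": 0,"y": 0,"z": -6,"yaw": 0},
    {"x": 0,"y": 0,"z": -9,"yaw": 0},
    {"x": 0,"y": 0,"z": -12,"yaw": 0},
    {"x": 0,"y": 0,"z": -12,"yaw": 0},
  ],
)

```text
time: 16.55
ee_pos: [0.6003, 0.2625, 0.2825]
tcp_rot: [-179.9, 0.4, -173.1]
wrist_force: [0.4, 0.1, -0.7]
opening: 0.0208
```

>>> servo_tool(
  steps=[
    {"x": 0,"y": 0,"z": -4,"yaw": 0},
    {"x": 0,"y": 0,"z": -8,"yaw": 0},
    {"x": 0,"y": 0,"z": -12,"yaw": 0},
    {"x": 0,"y": 0,"z": -16,"yaw": 0},
    {"x": 0,"y": 0,"z": -18,"yaw": 0},
    {"x": 0,"y": 0,"z": -19,"yaw": 0},
    {"x": 0,"y": 0,"z": -19,"yaw": 0},
  ],
)

```text
time: 17.42
ee_pos: [0.6004, 0.2625, 0.2635]
tcp_rot: [-179.9, 0.4, -173.1]
wrist_force: [0.7, 0.5, -0.1]
opening: 0.0209
```

>>> servo_tool(
  steps=[
    {"x": 0,"y": 0,"z": -1,"yaw": 0},
    {"x": 0,"y": 0,"z": -2,"yaw": 0},
    {"x": 0,"y": 0,"z": -2.5,"yaw": 0},
    {"x": 0,"y": 0,"z": -2.5,"yaw": 0},
  ],
)

```text
time: 17.92
ee_pos: [0.6004, 0.2625, 0.2617]
tcp_rot: [-179.9, 0.5, -173.1]
wrist_force: [-0.4, 0.7, 5.6]
opening: 0.0209
```

```bash
python3 - <<'E'
from h import *
s=camera("side")[0][:,:,::-1]
cv2.imwrite("pics/d_z.png",cv2.resize(s[30:150,180:330],None,fx=5,fy=5,interpolation=cv2.INTER_CUBIC))
E
```

```text
(no output)
```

View pics/d_z.png

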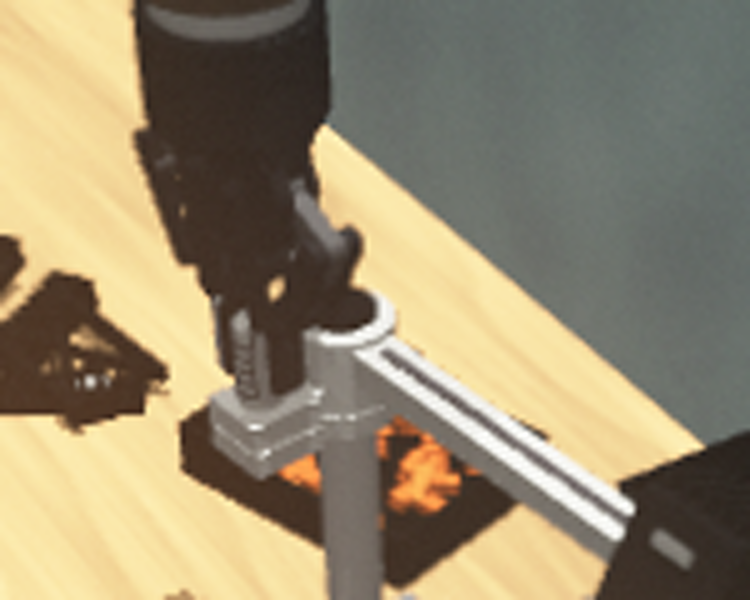

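The shoulder sits on the lug at exactly the predicted height (TCP z 0.2617, 5.6 N). I'll release and rise.

>>> servo_tool(
  steps=[
    {"x": 0,"y": 0,"z": 0,"yaw": 0},
    {"x": 0,"y": 0,"z": 0,"yaw": 0},
    {"x": 0,"y": 0,"z": 0,"yaw": 0},
    {"x": 0,"y": 0,"z": 0,"yaw": 0},
    {"x": 0,"y": 0,"z": 15,"yaw": 0},
    {"x": 0,"y": 0,"z": 35,"yaw": 0},
    {"x": 0,"y": 0,"z": 60,"yaw": 0},
    {"x": 0,"y": 0,"z": 70,"yaw": 0},
    {"x": -30,"y": 0,"z": 70,"yaw": 0},
    {"x": -70,"y": -20,"z": 70,"yaw": 0},
    {"x": -110,"y": -50,"z": 70,"yaw": -5},
    {"x": -130,"y": -80,"z": 70,"yaw": -15},
  ],
  grip=45,
)

```text
time: 19.48
ee_pos: [0.4686, 0.1818, 0.3316]
tcp_rot: [-179.9, 0.5, 171.7]
wrist_force: [0.3, 0.4, 0.5]
opening: 0.0452
```

```bash
python3 - <<'E'
from h import *
s=snap("e")
a=s["side"][0][:,:,::-1];b=s["top"][0][:,:,::-1]
cv2.imwrite("pics/e_z.png",np.hstack([cv2.resize(a[70:170,190:310],(480,400),interpolation=cv2.INTER_CUBIC),cv2.resize(b[125:205,145:205],(300,400),interpolation=cv2.INTER_CUBIC)]))
E
```

```text
(no output)
```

View pics/e_z.png

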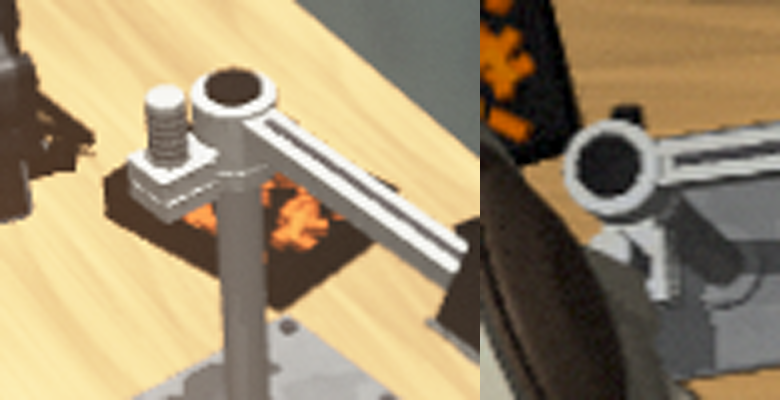

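View pics/e_top.png

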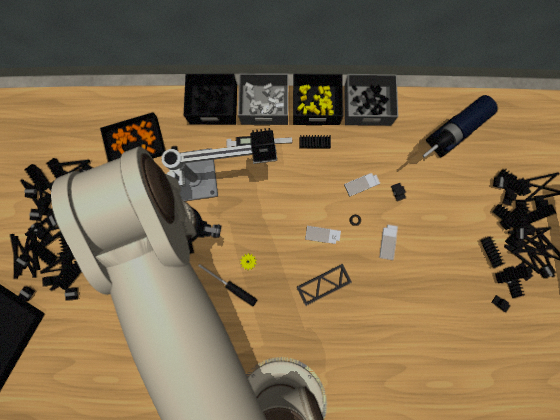

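The pin is home: the knob's underside is flush on the lug in the side view. Now I'll measure the pinned boom's direction and the head.

```bash
python3 - <<'E'
from m import *
np.set_printoptions(suppress=True,linewidth=160)
t=cv2.imread("pics/e_top.png");s=cv2.imread("pics/e_side.png");dt=np.load("pics/e_top.npy");ds=np.load("pics/e_side.npy")
# knob home
b,sb=blob("side",s,(231.2,94.2),6,lo=232);print("knob top side px",b,sb,"pred",proj("side",[[.6004,.2625,.271]]),onz("side",[b],.271))
cap,_=blob("top",t,(170.2,157.6),9,hi=90);caps,_=blob("side",s,(247.8,91.5),9,hi=90);print("cap",tri(cap,caps),onz("top",[cap],.261))
g=cv2.cvtColor(t,cv2.COLOR_BGR2GRAY).astype(float)
pts=[]
for u in range(190,245,3):
    y0=157.5+(u-183)*(150-157.5)/(251-183); v=np.arange(int(y0)-7,int(y0)+8)
    col=g[v,u]; br=v[col>140]
    pts.append((u,(br.min()+br.max())/2)); 
X=onz("top",pts,.251);print(np.array(pts)[::4],X[::4])
l=cv2.fitLine(X[:,:2].astype(np.float32),cv2.DIST_HUBER,0,.01,.01).ravel();print("line",l,"yaw of boom",np.degrees(np.arctan2(l[1],l[0])))
# head blob by depth: points z>0.2 near
uu,vv=np.meshgrid(np.arange(235,290),np.arange(115,175));uv=np.c_[uu.ravel(),vv.ravel()].astype(float)
P3=dep("top",uv,dt);m=(P3[:,2]>.2)&(P3[:,2]<.32)
Q=P3[m];print(len(Q),Q.min(0),Q.max(0))
h=Q[Q[:,2]>.262];r=cv2.minAreaRect((h[:,:2]*1000).astype(np.float32));print("top part",r,h.mean(0))
us,vs=np.meshgrid(np.arange(290,390),np.arange(100,200));
P4=dep("side",np.c_[us.ravel(),vs.ravel()].astype(float),ds);m=(P4[:,2]>.18)&(P4[:,2]<.32)&(P4[:,0]<.75);Q=P4[m];print(len(Q),np.percentile(Q,[1,99],axis=0))
E
```

```text
knob top side px [230.8340039   93.46445989] [  1.66666667   3.16666667   9.16666667   5.5        227.83333333] pred [[231.29299532  93.60280409]] [[0.59982602 0.26349309 0.271     ]]
cap (array([0.64478287, 0.26870715, 0.2577737 ]), np.float64(0.0011470298330474467)) [[0.64448511 0.26750535 0.261     ]]
[[190.  154.5]
 [202.  153. ]
 [214.  152. ]
 [226.  150.5]
 [238.  150. ]] [[0.65506857 0.22232788 0.251     ]
 [0.65890398 0.19309752 0.251     ]
 [0.66149811 0.16387198 0.251     ]
 [0.66535333 0.13473895 0.251     ]
 [0.66671816 0.10556859 0.251     ]]
line [ 0.10719295 -0.99423826  0.6620202   0.16027209] yaw of boom -83.846466
936 [0.63819947 0.01370237 0.20712057] [0.71793189 0.11376275 0.29198734]
top part ((687.7359008789062, 47.33537292480469), (57.89618682861328, 55.84739303588867), 7.733137607574463) [0.68237767 0.0466602  0.27345014]
1534 [[0.64100136 0.01274242 0.21668891]
 [0.71060598 0.12635403 0.28537475]]
```

The boom points at −83.8°, so the reader yaw is 6.2°. The lens is at about (0.661, 0.044, 0.215), which puts the label target at about (0.601, 0.037, 0.111). Next I'll hover over slide B's clear half.

>>> servo_tool(
  steps=[
    {"x": 1,"y": -20,"z": 0,"yaw": -8},
    {"x": 2,"y": -45,"z": 0,"yaw": -16},
    {"x": 4,"y": -70,"z": 0,"yaw": -24},
    {"x": 5,"y": -95,"z": -20,"yaw": -32},
    {"x": 6,"y": -120,"z": -45,"yaw": -40},
    {"x": 8,"y": -145,"z": -70,"yaw": -48},
    {"x": 9,"y": -170,"z": -95,"yaw": -56},
    {"x": 10,"y": -195,"z": -120,"yaw": -64},
    {"x": 12,"y": -220,"z": -150,"yaw": -72},
    {"x": 13,"y": -245,"z": -180,"yaw": -80},
    {"x": 14,"y": -265,"z": -210,"yaw": -87},
    {"x": 14,"y": -275,"z": -230,"yaw": -90},
  ],
  grip=55,
)

```text
time: 21.08
ee_pos: [0.4824, -0.0951, 0.1005]
tcp_rot: [-179.8, 0.5, 81.5]
wrist_force: [0.3, -0.9, -0.6]
opening: 0.0548
```

```bash
python3 - <<'E'
from h import *
s=snap("f")
o=get_obs();print({k:np.round(o[k],4) for k in("time","ee_pos","tcp_rot","opening")})
a=s["side"][0][:,:,::-1]
cv2.imwrite("pics/f_z.png",cv2.resize(a[180:350,200:370],(680,680)[:2],interpolation=cv2.INTER_CUBIC)[:600])
E
```

```text
{'time': np.float64(21.175), 'ee_pos': array([ 0.4816, -0.0948,  0.0998]), 'tcp_rot': array([-179.66  ,    0.5315,   81.5921]), 'opening': np.float64(0.0547)}
```

View pics/f_z.png

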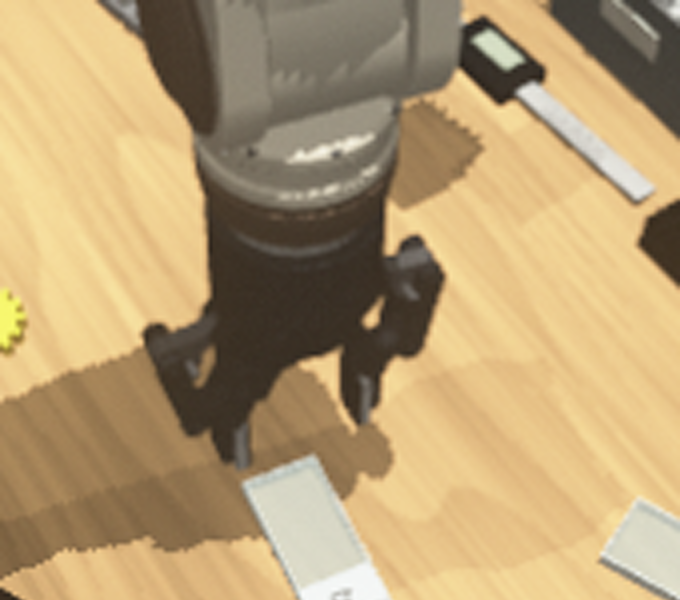

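View pics/f_top.png

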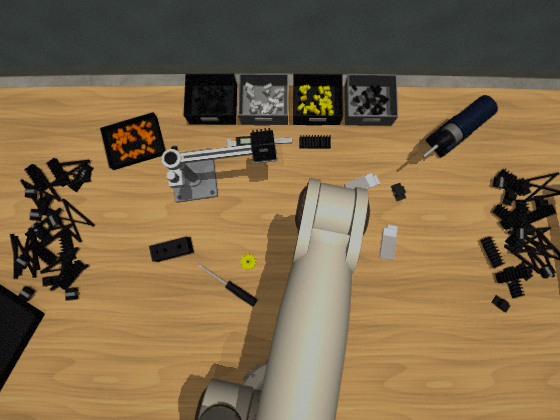

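```bash
python3 - <<'E'
from h import *
np.set_printoptions(suppress=True)
j=np.array([.989,-.146]);d=np.array([-.146,-.989]);c=np.array([.4816,-.0948])
for sg in(-1,1):
  for z in(.07,.078,.086,.094):
    p=c+sg*j*.030+d*.009; print(sg,z,proj("side",[[*p,z]]).round(1))
E
python3 - <<'E'
import sys;sys.path.insert(0,".")
import cv2,numpy as np
a=cv2.imread("pics/f_side.png")
cv2.imwrite("pics/f_zz.png",cv2.resize(a[265:315,245:305],(720,600),interpolation=cv2.INTER_CUBIC))
E
```

```text
-1 0.07 [[261.4 299.4]]
-1 0.078 [[261.3 297.1]]
-1 0.086 [[261.2 294.8]]
-1 0.094 [[261.1 292.5]]
1 0.07 [[290.  288.5]]
1 0.078 [[290.1 286.2]]
1 0.086 [[290.2 283.8]]
1 0.094 [[290.3 281.5]]
```

View pics/f_zz.png

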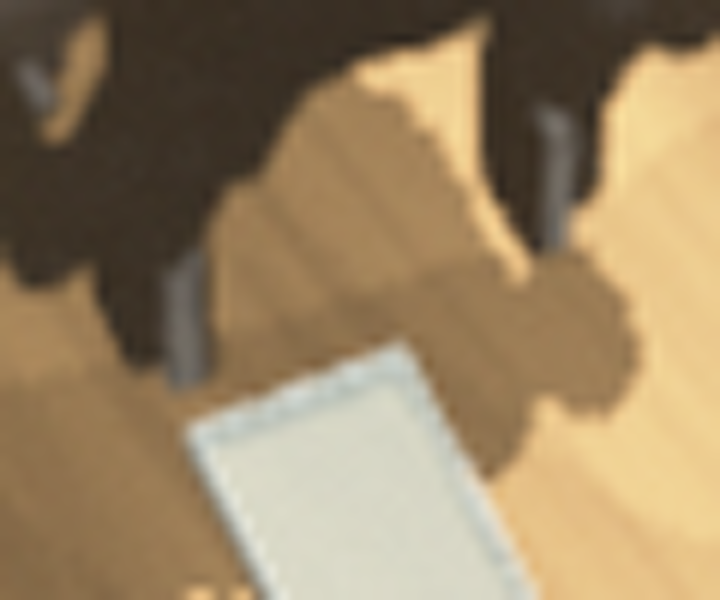

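The pads' tips stand about 22 mm below the TCP at this opening, straddling the slide's line. I'll descend, checking the force, then close.

>>> servo_tool(
  steps=[
    {"x": 1,"y": 0,"z": -15,"yaw": 0},
    {"x": 1,"y": 0,"z": -30,"yaw": 0},
    {"x": 1,"y": 0,"z": -45,"yaw": 0},
    {"x": 1,"y": 0,"z": -56,"yaw": 0},
    {"x": 1,"y": 0,"z": -64,"yaw": 0},
    {"x": 1,"y": 0,"z": -70,"yaw": 0},
    {"x": 1,"y": 0,"z": -74,"yaw": 0},
    {"x": 1,"y": 0,"z": -74,"yaw": 0},
  ],
)

```text
time: 22.18
ee_pos: [0.4826, -0.0947, 0.0258]
tcp_rot: [-179.7, 0.5, 81.6]
wrist_force: [-0.1, 1.0, -0.6]
opening: 0.0546
```

```bash
python3 - <<'E'
from h import *
o=get_obs();print({k:np.round(o[k],4) for k in("time","ee_pos","tcp_rot","opening","wrist_force")})
a=camera("side")[0][:,:,::-1]
cv2.imwrite("pics/g_z.png",cv2.resize(a[260:350,230:330],(660,594),interpolation=cv2.INTER_CUBIC))
E
```

```text
{'time': np.float64(22.175), 'ee_pos': array([ 0.4826, -0.0947,  0.0258]), 'tcp_rot': array([-179.6592,    0.5297,   81.5967]), 'opening': np.float64(0.0546), 'wrist_force': array([-0.0579,  0.9815, -0.5553])}
```

View pics/g_z.png

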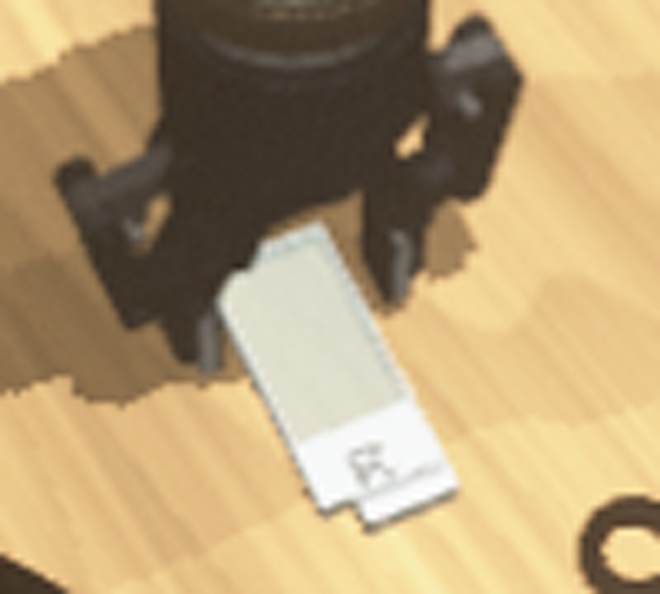

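The pads straddle the slide's clear part evenly and nothing is touching. I'll close, raised 2 mm because the pads swing forward.

>>> servo_tool(
  steps=[
    {"x": 0,"y": 0,"z": 2,"yaw": 0},
    {"x": 0,"y": 0,"z": 2,"yaw": 0},
    {"x": 0,"y": 0,"z": 2,"yaw": 0},
    {"x": 0,"y": 0,"z": 2,"yaw": 0},
    {"x": 0,"y": 0,"z": 2,"yaw": 0},
    {"x": 0,"y": 0,"z": 2,"yaw": 0},
  ],
  grip=30,
  grip_force=40,
)

```text
time: 22.98
ee_pos: [0.4842, -0.0949, 0.0298]
tcp_rot: [-179.9, 0.5, 81.6]
wrist_force: [3.3, 1.2, 8.4]
opening: 0.0304
```

The opening went below 40 mm with 8 N upward, so the pads closed over the top of the slide. I'll reopen and look.

>>> servo_tool(
  steps=[
    {"x": 0,"y": 0,"z": 4,"yaw": 0},
    {"x": 0,"y": 0,"z": 8,"yaw": 0},
    {"x": 0,"y": 0,"z": 8,"yaw": 0},
    {"x": 0,"y": 0,"z": 8,"yaw": 0},
    {"x": 0,"y": 0,"z": 8,"yaw": 0},
  ],
  grip=52,
)

```text
time: 23.6
ee_pos: [0.4841, -0.0949, 0.0376]
tcp_rot: [-179.9, 0.5, 81.6]
wrist_force: [0.0, -0.6, 0.2]
opening: 0.052
```

```bash
python3 - <<'E'
from h import *
o=get_obs();print({k:np.round(o[k],4) for k in("time","ee_pos","tcp_rot","opening","wrist_force")})
a=camera("side")[0][:,:,::-1];cv2.imwrite("pics/h_side.png",a)
cv2.imwrite("pics/h_z.png",cv2.resize(a[260:350,230:330],(660,594),interpolation=cv2.INTER_CUBIC))
E
```

```text
{'time': np.float64(23.6), 'ee_pos': array([ 0.4841, -0.0949,  0.0376]), 'tcp_rot': array([-179.8753,    0.5175,   81.6026]), 'opening': np.float64(0.052), 'wrist_force': array([ 0.0259, -0.5996,  0.2217])}
```

View pics/h_z.png

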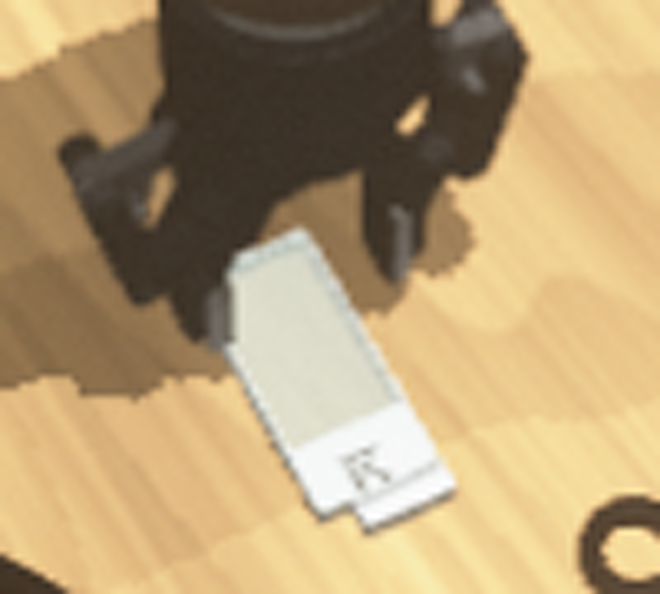

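```bash
python3 - <<'E'
from h import *
np.set_printoptions(suppress=True)
im=cv2.imread("pics/h_side.png");u0,v0,f=240,285,6
w=cv2.resize(im[v0:v0+60,u0:u0+65],None,fx=f,fy=f,interpolation=cv2.INTER_CUBIC)
hs=cv2.cvtColor(w,cv2.COLOR_BGR2HSV);m=((hs[...,1]<70)&(hs[...,2]>150)).astype(np.uint8)
q=max(cv2.findContours(m,0,1)[0],key=cv2.contourArea)
ap=(cv2.approxPolyDP(q,9,True)[:,0]+.5)/f-.5+[u0,v0]
print(np.c_[ap,onz("side",ap,.008)].round(4))
pts=onz("side",(q[:,0]+.5)/f-.5+[u0,v0],.008)[:,:2]
print(cv2.minAreaRect((pts*1000).astype(np.float32)))
E
```

```text
[[274.25   294.0833   0.4989  -0.0686   0.008 ]
 [265.5833 298.25     0.4784  -0.0675   0.008 ]
 [263.5833 313.0833   0.4567  -0.095    0.008 ]
 [276.75   336.75     0.4507  -0.1535   0.008 ]
 [282.5833 337.0833   0.4598  -0.1602   0.008 ]
 [286.25   340.0833   0.4622  -0.1694   0.008 ]
 [298.75   332.4167   0.4918  -0.1689   0.008 ]
 [278.25   297.4167   0.5015  -0.0799   0.008 ]]
((475.63336181640625, -118.86354064941406), (104.82539367675781, 43.88041687011719), 84.43518829345703)
```

The slide shifted slightly, to middle (0.476, −0.1185) and yaw about −96°. The contact shows the tips are 22 mm ahead of the TCP only near shut, so the TCP must be at z ≈ 0.023. I'll re-aim.

>>> servo_tool(
  steps=[
    {"x": -3,"y": 0,"z": 4,"yaw": 2.4},
    {"x": -5.5,"y": 0.5,"z": 4,"yaw": 2.4},
    {"x": -5.5,"y": 0.5,"z": 0,"yaw": 2.4},
    {"x": -5.5,"y": 0.5,"z": -5,"yaw": 2.4},
    {"x": -5.5,"y": 0.5,"z": -9,"yaw": 2.4},
    {"x": -5.5,"y": 0.5,"z": -12,"yaw": 2.4},
    {"x": -5.5,"y": 0.5,"z": -14.5,"yaw": 2.4},
    {"x": -5.5,"y": 0.5,"z": -14.5,"yaw": 2.4},
  ],
  grip=55,
)

```text
time: 24.65
ee_pos: [0.4785, -0.0944, 0.0229]
tcp_rot: [-179.9, 0.5, 84.0]
wrist_force: [0.4, -0.1, -0.4]
opening: 0.0548
```

```bash
python3 - <<'E'
from h import *
a=camera("side")[0][:,:,::-1];cv2.imwrite("pics/i_side.png",a)
cv2.imwrite("pics/i_z.png",cv2.resize(a[260:350,230:330],(660,594),interpolation=cv2.INTER_CUBIC))
E
```

```text
(no output)
```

View pics/i_z.png

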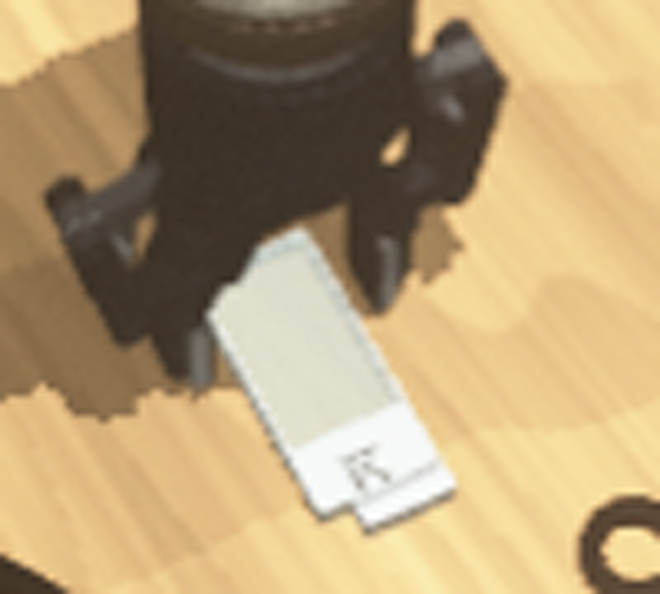

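The pads straddle the slide and sit lower now. I'll close in steps, to 42 mm first and then a grip.

>>> servo_tool(
  steps=[
    {"x": 0,"y": 0,"z": 0,"yaw": 0},
    {"x": 0,"y": 0,"z": 0,"yaw": 0},
    {"x": 0,"y": 0,"z": 0,"yaw": 0},
  ],
  grip=43,
)

```text
time: 25.08
ee_pos: [0.4787, -0.0944, 0.0232]
tcp_rot: [-179.9, 0.5, 84.0]
wrist_force: [-0.1, 0.4, -0.0]
opening: 0.0427
```

>>> servo_tool(
  steps=[
    {"x": 0,"y": 0,"z": 0,"yaw": 0},
    {"x": 0,"y": 0,"z": 0,"yaw": 0},
    {"x": 0,"y": 0,"z": 0,"yaw": 0},
    {"x": 0,"y": 0,"z": 0,"yaw": 0},
  ],
  grip=35,
  grip_force=30,
)

```text
time: 25.58
ee_pos: [0.4788, -0.0944, 0.0234]
tcp_rot: [-179.9, 0.5, 84.0]
wrist_force: [-1.1, 0.9, 5.0]
opening: 0.039
```

Held at 39.0 mm, with the same −1 mm offset the knob showed. I'll firm up the grip, lift a little and check.

>>> servo_tool(
  steps=[
    {"x": 0,"y": 0,"z": 0,"yaw": 0},
    {"x": 0,"y": 0,"z": 0,"yaw": 0},
    {"x": 0,"y": 0,"z": 3,"yaw": 0},
    {"x": 0,"y": 0,"z": 8,"yaw": 0},
    {"x": 0,"y": 0,"z": 16,"yaw": 0},
    {"x": 0,"y": 0,"z": 26,"yaw": 0},
    {"x": 0,"y": 0,"z": 40,"yaw": 0},
    {"x": 0,"y": 0,"z": 55,"yaw": 0},
    {"x": 0,"y": 0,"z": 70,"yaw": 0},
    {"x": 0,"y": 0,"z": 85,"yaw": 0},
    {"x": 0,"y": 0,"z": 90,"yaw": 0},
    {"x": 0,"y": 0,"z": 90,"yaw": 0},
  ],
  grip=30,
  grip_force=60,
)

```text
time: 27.08
ee_pos: [0.4789, -0.0944, 0.1137]
tcp_rot: [-179.9, 0.5, 84.0]
wrist_force: [-0.8, -0.3, -0.8]
opening: 0.0373
```

```bash
python3 - <<'E'
from h import *
a=camera("side")[0][:,:,::-1];cv2.imwrite("pics/j_side.png",a)
cv2.imwrite("pics/j_z.png",cv2.resize(a[210:330,220:340],(600,600),interpolation=cv2.INTER_CUBIC))
E
```

```text
(no output)
```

View pics/j_z.png

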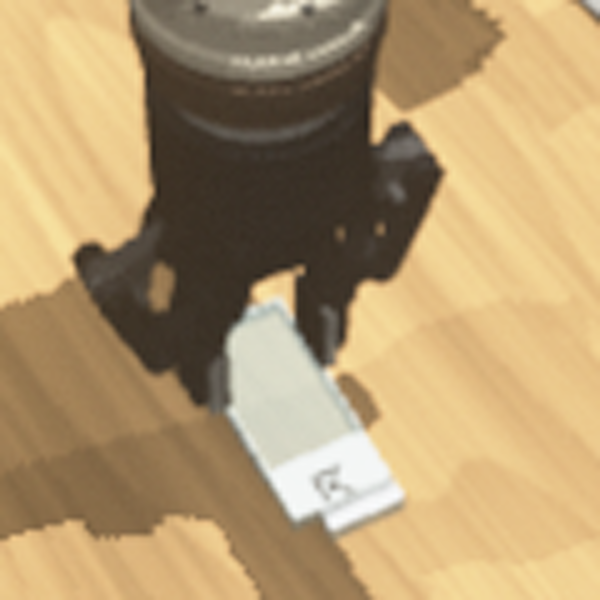

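The slide is held level and label up at z ≈ 0.09. Now I'll carry it under the lens, turning +102°.

>>> servo_tool(
  steps=[
    {"x": 0,"y": 5,"z": 1,"yaw": 5},
    {"x": 0,"y": 14,"z": 3,"yaw": 14},
    {"x": 0,"y": 26,"z": 5,"yaw": 24},
    {"x": 0,"y": 38,"z": 7,"yaw": 34},
    {"x": 0,"y": 51,"z": 9,"yaw": 44},
    {"x": 0,"y": 64,"z": 11,"yaw": 54},
    {"x": 3,"y": 77,"z": 12,"yaw": 64},
    {"x": 8,"y": 90,"z": 12.5,"yaw": 74},
    {"x": 14,"y": 103,"z": 12.5,"yaw": 84},
    {"x": 20,"y": 114,"z": 12.5,"yaw": 93},
    {"x": 25,"y": 122,"z": 12.5,"yaw": 99},
    {"x": 28,"y": 125,"z": 12.5,"yaw": 102},
  ],
)

```text
time: 28.62
ee_pos: [0.5065, 0.031, 0.1247]
tcp_rot: [-179.9, 0.4, -173.8]
wrist_force: [0.1, 0.2, -1.2]
opening: 0.038
```

>>> servo_tool(
  steps=[
    {"x": 4,"y": 0,"z": 0,"yaw": 0},
    {"x": 10,"y": 0,"z": 0,"yaw": 0},
    {"x": 17,"y": 0,"z": 0,"yaw": 0},
    {"x": 24,"y": 0,"z": 0,"yaw": 0},
    {"x": 30,"y": 0,"z": 0,"yaw": 0},
    {"x": 34,"y": 0,"z": 0,"yaw": 0},
    {"x": 36,"y": 0,"z": 0,"yaw": 0},
    {"x": 36,"y": 0,"z": 0,"yaw": 0},
    {"x": 36,"y": 0,"z": 0,"yaw": 0},
  ],
)

```text
time: 29.75
ee_pos: [0.5424, 0.031, 0.1248]
tcp_rot: [-179.9, 0.4, -173.8]
wrist_force: [0.4, 0.1, -0.6]
opening: 0.0377
```

```bash
python3 - <<'E'
from h import *
s=snap("k");a=s["side"][0][:,:,::-1]
cv2.imwrite("pics/k_z.png",cv2.resize(a[120:270,200:380],(720,600),interpolation=cv2.INTER_CUBIC))
o=get_obs();print({k:np.round(o[k],4) for k in("time","ee_pos","tcp_rot","opening","wrist_force","q")})
E
```

```text
{'time': np.float64(29.85), 'ee_pos': array([0.5424, 0.031 , 0.1248]), 'tcp_rot': array([-179.8894,    0.4392, -173.8258]), 'opening': np.float64(0.0375), 'wrist_force': array([-0.051 , -0.0978, -0.3122]), 'q': array([ 3.3172,  3.0315, -6.1794, 80.345 , -0.0885, -2.857 ])}
```

View pics/k_z.png

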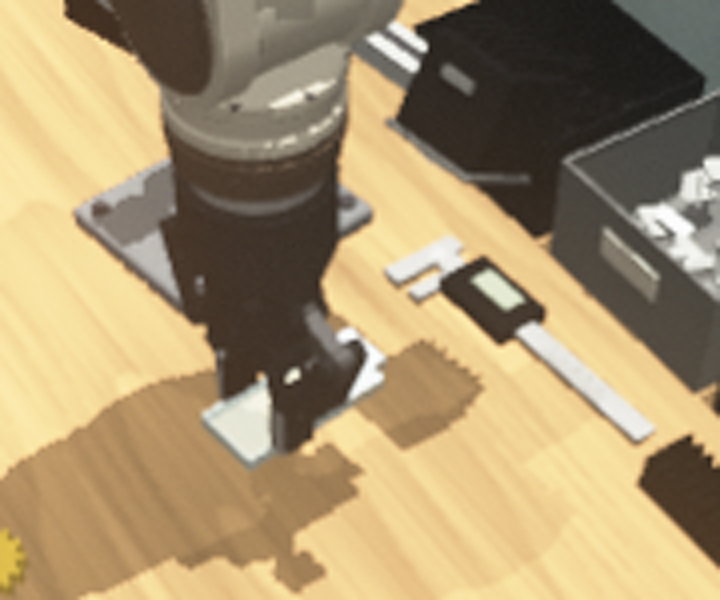

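View pics/k_top.png

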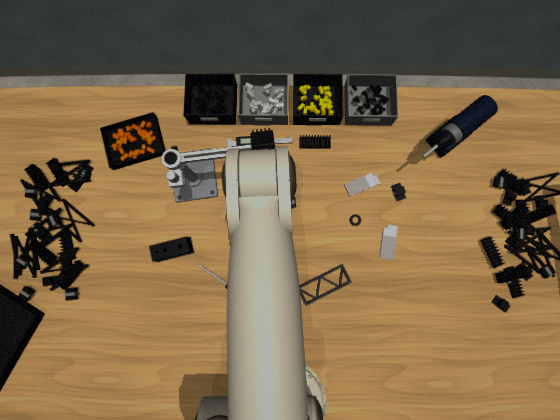

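View pics/k_side.png

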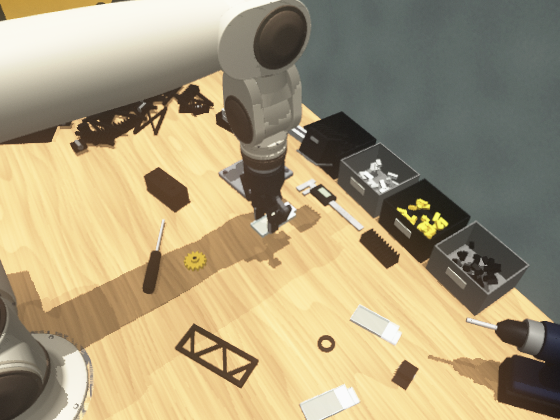

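The slide sits under the head with its frosted end and notch away. I'll check the visible corners against the expected pose, along with wrist clearance and the pin.

```bash
python3 - <<'E'
from m import *
np.set_printoptions(suppress=True)
a=np.radians(6.2);X=np.array([np.cos(a),np.sin(a)]);Y=np.array([-X[1],X[0]]);t=np.array([.5424,.031]);m=t+.0242*X
print("mid",m,"label",m+.034*X)
for n,x,y in(("clearL",-.05,.02),("clearR",-.05,-.02),("frostR_notchcorner",.04,-.02),("frostL",.05,.02),("tipnotch",.05,-.01)):
    print(n,proj("side",[[*(m+x*X+y*Y),.1094]]).round(1))
print(onz("side",[[251.3,224.5],[262.5,236.3],[296,214]],.1094).round(4))
ds=np.load("pics/k_side.npy");s=cv2.imread("pics/k_side.png")
for nm,uv in(("clear patch",[[256,226],[258,228],[262,230],[255,224]]),("frost",[[292,210],[294,212],[290,214]])):
    print(nm,dep("side",uv,ds).round(4).tolist(),s[[v for u,v in uv],[u for u,v in uv]].tolist())
b=cv2.imread("pics/k_top.png");k,sk=blob("top",b,(173.5,173.5),6,lo=150);print(k,sk,"knob top",onz("top",[k],.271),dep("top",[k],np.load("pics/k_top.npy")))
cv2.imwrite("pics/k_zt.png",np.hstack([cv2.resize(b[120:200,150:310],(700,350),interpolation=cv2.INTER_CUBIC)]))
cv2.imwrite("pics/k_zs.png",cv2.resize(s[190:250,240:310],(700,600),interpolation=cv2.INTER_CUBIC))
E
```

```text
mid [0.56645845 0.03361358] label [0.60025959 0.03728556]
clearL [[250.3 223.1]]
clearR [[262.1 234.7]]
frostR_notchcorner [[296.1 214.2]]
frostL [[287.6 201.3]]
tipnotch [[296.6 209.3]]
[[0.5144 0.0436 0.1094]
 [0.5173 0.0043 0.1094]
 [0.6085 0.0185 0.1094]]
clear patch [[0.5206, 0.0353, 0.1089], [0.5215, 0.0289, 0.1083], [0.5245, 0.018, 0.1109], [0.5214, 0.0404, 0.1098]] [[215, 231, 232], [214, 230, 231], [216, 231, 231], [212, 228, 228]]
frost [[0.6097, 0.0352, 0.1059], [0.6083, 0.0259, 0.109], [0.5977, 0.0252, 0.1096]] [[247, 247, 246], [165, 179, 185], [245, 246, 243]]
[172.34097727 173.4618957 ] [  0.           2.16666667  13.           9.83333333 481.5       ] knob top [[0.60348075 0.25734975 0.271     ]] [[0.60339081 0.25722656 0.27141488]]
```

View pics/k_zs.png

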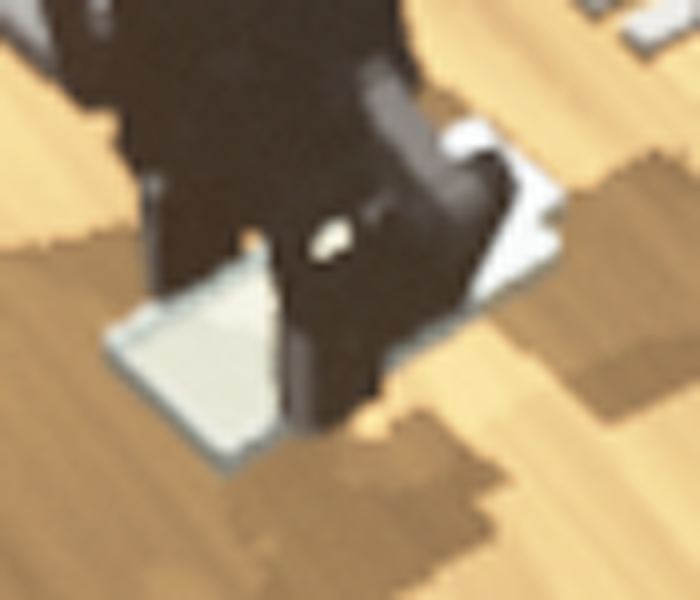

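View pics/k_zt.png

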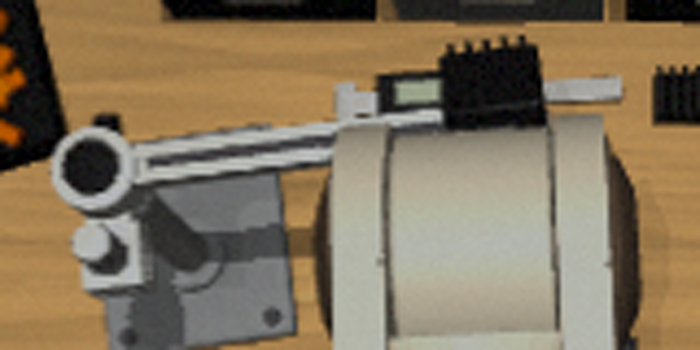

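```bash
python3 - <<'E'
from h import *
np.set_printoptions(suppress=True)
print("knob expect",proj("top",[[.6004,.2625,.271]]),"knob seen",onz("top",[[171.2,175.1]],.271))
dt=np.load("pics/k_top.npy");ds=np.load("pics/k_side.npy")
print([ (v,dep("top",[[260,v]],dt)[0].round(3).tolist()) for v in range(136,170,3)])
U,V=np.meshgrid(np.arange(215,315),np.arange(0,180));P3=dep("side",np.c_[U.ravel(),V.ravel()].astype(float),ds)
m=(P3[:,2]>.17)&(P3[:,1]<.085)&(P3[:,1]>-.08)&(P3[:,0]<.72)&(P3[:,0]>.4);Q=P3[m]
for z in np.arange(.18,.5,.04):
    q=Q[(Q[:,2]>=z)&(Q[:,2]<z+.04)];print(round(z,2),len(q),q[:,0].max().round(3) if len(q) else None, q[:,1].min().round(3) if len(q) else None)
o=get_obs();print(o["joint_efforts"].round(2),o["qd"].round(2),o["wrist_force"].round(2),o["opening"],o["time"])
# face-down slides
for nm in("a","k"):
    im=cv2.imread(f"pics/{nm}_top.png")
    for c in((363,184),(389,242)):
        w=im[c[1]-24:c[1]+24,c[0]-24:c[0]+24];hs=cv2.cvtColor(w,cv2.COLOR_BGR2HSV);mm=((hs[...,1]<70)&(hs[...,2]>110)).astype(np.uint8)
        k,l,s,ce=cv2.connectedComponentsWithStats(mm);i=1+s[1:,4].argmax();print(nm,c,ce[i]+np.array(c)-24,s[i,4])
E
```

```text
knob expect [[170.12518263 174.72813617]] knob seen [[0.59951364 0.25987871 0.271     ]]
[(136, [0.698, 0.052, 0.266]), (139, [0.688, 0.051, 0.273]), (142, [0.679, 0.05, 0.278]), (145, [0.672, 0.05, 0.278]), (148, [0.666, 0.051, 0.271]), (151, [0.579, 0.029, 0.56]), (154, [0.572, 0.028, 0.57]), (157, [0.566, 0.027, 0.573]), (160, [0.56, 0.027, 0.577]), (163, [0.555, 0.027, 0.577]), (166, [0.549, 0.027, 0.58]), (169, [0.544, 0.026, 0.58])]
0.18 5 0.526 0.083
0.22 352 0.669 -0.006
0.26 727 0.677 -0.009
0.3 742 0.574 -0.012
0.34 890 0.587 -0.018
0.38 1847 0.586 -0.021
0.42 1875 0.587 -0.017
0.46 950 0.586 -0.026
[ -0.   -50.53  47.22  -0.1   -0.     0.  ] [-0.08  0.06 -0.02 -0.03  0.04  0.01] [-0.05 -0.1  -0.31] 0.037521347520394085 29.85
a (363, 184) [361.52359551 183.61573034] 445
a (389, 242) [388.35625    241.88333333] 480
k (363, 184) [361.50337079 183.59101124] 445
k (389, 242) [388.48637317 241.80922432] 477
```

Everything checks out, so I'm handing it in:
- **Label:** estimated at (0.600, 0.037, 0.109), against a target of (0.601, 0.037, 0.111).
- **Slide:** level.
- **Clearance:** the arm stays about 5 cm from the head.
- **Pin:** the knob is still seated.
- **Face-down slides:** not moved.

```bash
python3 -c "
from workcell import job_done
print(job_done())"
```

```text
the job is handed in; nothing more can be done
None
```

I locked the swing arm with its pin and am holding the label-up slide under the lens; the job was handed in at about 30 s of the 69 s allowed. The interface reports no verdict.

**Last checks**
- **Pin:** its shoulder met the lug at the predicted height (TCP z 0.2617 m, 5.6 N). In the later top view the knob was within about 3 mm of where I released it. That position was read by eye, because the automatic detection merged with the lug and was discarded.
- **Slide:** the label is at about (0.600, 0.037, 0.109), against a target of (0.601, 0.037, 0.111). This comes from the tool pose and the side view, as the arm hides the slide from the top camera. Visible corners matched to within 2 px, except the half-hidden far end, which I couldn't check. Depth showed the slide level within a few mm, and the arm was at rest.
- **Clearance:** the arm stays about 5 cm from the camera head, and the face-down slides moved less than 0.2 px.

**What went wrong on the way**
- **Joint limit:** an early turn ran joint 6 into its limit. The tool went 175 mm off course in free air and picked up a 2.7° tilt. I cancelled the tilt at the opposite limit before gripping anything.
- **Missed grasp:** the first try at the slide closed over its top and shifted it about 4 mm and 2.5°. I measured it again and gripped it 5 mm lower. The finger opening read 39.0 mm at first and 37.5 mm at the end, under the firmer grip.

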